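Fill the gap in the row of jars

ROBOT

A 6-joint arm with a two-finger parallel gripper is mounted at the origin on the work surface. World frame = base frame: x ahead of the robot, y to its left, z up, the work surface at z = 0. Lengths are in m, angles in degrees, forces in N, time in s.
With the tool pointing down it reaches from about 0.35 to 0.875 m from the base axis. Payload 4.2 kg.
Tool frame: the origin (TCP) lies on the front face of the gripper's body, between the roots of the fingers; the fingertips stand 70 mm ahead of it and the grasp point (between the pads) lies 51 mm ahead of it; z points along the fingers, y is the line along which they close (so a half turn about z gives the same grasp; the last joint's range is limited). The gripper opens to 87 mm and grips with 3 to 60 N. Pads are 19 mm wide; open, the fingers measure 117 mm over their backs; the gripper's body (75 mm by 190 mm) begins 51 mm behind the grasp point.
Start: joints at [-57.548, 22.042, 0.453, 0, -68.411, -14.817], TCP at [0.189, -0.596, 0.292] pointing down, gripper open.
Joint ranges: [-179.83, 179.83], [-69.29, 118.12], [-61.27, 80.66], [-181.25, 117.63], [-171.15, -9.14], [-177.46, 177.46]. Speed limits (degrees/s): [159.86, 159.86, 180, 180, 180, 180].

INTERFACE

Orientations are given as a 3x3 rotation matrix whose columns are the frame's x, y, z axes.
In Python, from station import r gives the robot as it stands.
- The arm moves only by the shell command python3 -m pendant 'ROWS' [OPENING]. ROWS is JSON, a list of rows, each a list of 2 entries, a list of its own where there are three numbers: the shift along the tool's x, y, z in mm, then the turn, a rotation vector about the tool's x, y, z in rad. A call has 1 to 10 rows; each row is the pose to reach, as a shift and turn from the pose commanded when the call began, along the tool's axes at that moment; what a row does not reach only later rows make up. A row lasts 1/10 s, in which the tool goes at most 50 mm and 8.59 degrees, less where a joint would pass 70% of its speed; a pose out of reach is approached as far as the arm can. A call with a gripper value outside its range is refused whole. OPENING is the opening, from 0 (shut) to 1 (fully open), set as the call begins (- or left out, the last holds). The fingers move at their own pace and stop on an object; the grip force is fixed at half the most. Time passes only in rows, so rows that repeat a pose let the fingers close. It gives the time, the measured TCP pose, the force, the opening and the grip force at its end, in the units of the state.
- r.sense(): the state, without advancing time (a new reading comes with each control period).
- r.capture(name): name is "scene" or "top"; returns a dict with "frame" (480x640x3 uint8, red, green, blue), "vertical_fov" (degrees; the focal length in pixels is half the picture's height over the tangent of half this angle, whatever the lens; pixels are square), "cx", "cy" (the principal point, pixels), "rvec" (rotation vector, rad) and "tvec" (3), from world to camera coordinates, as OpenCV has them. Camera axes: x right, y down, z forward; pixel columns grow to the right and rows downward; lengths in m; the calibration is good to about 2 mm. A picture is of the moment at which its call begins. There is no depth.
- r.finish_job(): hands the job in; it is judged then, once.
The state is a dict: "time_s": time; "joints": joint angles; "joint_velocities": joint speeds; "effort": joint torques, N m; "tcp_pos": TCP position; "ee_rot": TCP orientation; "wrist_force": force on the tool from outside, world axes, zero at the start; "moment": the same for the moment, N m; "gripper_width": opening from 0.0 (shut) to 1.0 (fully open); "gripper_force": force on a finger pad.
Only numpy, scipy, OpenCV 4.12 (cv2) and the standard library are available. Lean on these libraries where they do the work, as an engineer would, in place of code of your own. Each camera call takes 0.05 s, during which the arm holds its last target. There are 200 camera calls.

TASK

Lift the wooden bar off the crate and lay it on the bench, then lift the short rectangular jar out of the crate and stand it on the open bench between crate and tray. Let go, take it again by its other pair of sides, and stand it gently (no dropping) in the gap between the two tall jars in the white tray, in line with them, its broad faces towards them. Leave the round jar in the crate and everything else where it is.

Things in the scene. Friction and masses are not known exactly. Their poses are not given: they have to be found in the camera images.
- jar: The jar to move. A short rectangular glass jar with a flat steel lid of the same outline; straight upright sides throughout. 66 mm along its x, 44 mm along its y, 72 mm tall, about 0.25 kg. Origin: centre of its underside, z up. It stands in the crate with its x across the crate's narrow width (6 mm free on either side), in one half of the crate's length; it is the only rectangular jar there.
- bar: Loose plain wooden bar, 150 (x) x 40 (y) x 25 mm (z), about 0.09 kg, lying flat across the two long rims of the crate (underside 85 mm above the bench), partly over the jar and over the room beside the jar's +y side. Origin: centre of its underside.
- crate: Open plywood crate fixed to the bench: outside 90 (x) x 232 (y) x 85 mm tall, walls and floor 6 mm. Origin: centre of its underside, z up. Jars stand on its floor, in the middle of its width, about 46 mm to either side of its centre along y. The bench ahead of the robot, between crate and tray, is bare: nothing stands within 80 mm of the line y = 0 from x = 0.38 to 0.70 m.
- round_jar: Round glass jar with a steel lid, 52 mm across, 72 mm tall, standing in the other half of the crate. Stays there. Origin: centre of its underside.
- tray: Low white tray fixed to the bench: outside 130 (x) x 190 (y) x 18 mm tall, walls and floor 5 mm. Origin: centre of its underside, z up. A row of jars stands in it along its y.
- tray_gap (a point): The empty place in the row: a point on the tray's floor (5 mm above the bench) at the tray's centre, axes those of the tray. Between the two tall jars there are 58 mm free along y.
- tall_left: Tall rectangular glass jar with a flat steel lid of the same outline; straight upright sides throughout. 66 (x) x 44 (y) x 96 mm tall, 0.35 kg, standing in the tray 51 mm to the +y side of the gap, its x along the tray's x. Loose; stays. Origin: centre of its underside.
- tall_right: The same kind of tall jar, 51 mm to the -y side of the gap. Loose; stays.
- tape_roll: Cardboard-brown ring lying flat near the far edge of the bench, 90 mm across, 25 mm high. Bystander. Origin: centre of its underside.
- bowl: Amber glass bowl, 120 mm across, 50 mm high, far left. Bystander. Origin: centre of its underside.
- tumbler: Green glass tumbler, 68 mm across, 100 mm high, far right. Bystander. Origin: centre of its underside.
- bottle: Green glass bottle, 64 mm across, 190 mm tall, left of the crate. Bystander. Origin: centre of its underside.

How it is judged:
By the outcome, as a careful person would: the job done as asked, in the order asked, and still so for the second after the job is handed in, with the robot touching nothing.
It also fails if it takes over 70 s, if anything falls off the work surface, if the arm or the gripper's body presses on something with over 40 N, if the wrist force passes 120 N, or if a joint passes its speed limit or range.

## Working session

There is one attempt and no reset: what is moved stays moved. The work goes in short steps, Python scripts to look and compute and a shell command to move; the robot and the scene stay as the last step left them, time stands still between calls to the robot, and variables do not carry over. Pictures are saved under pics/ and viewed, at most 10 in all, crops included, and the job is handed in when it is done.

```bash
ls; mkdir -p pics
cat > h.py <<'E'
import numpy as np, cv2
from station import r
def cap(n):
    c=r.capture(n); f=c["frame"]; c["f"]=f.shape[0]/2/np.tan(np.radians(c["vertical_fov"])/2)
    c["R"]=cv2.Rodrigues(np.array(c["rvec"],float))[0]; c["t"]=np.array(c["tvec"],float).ravel()
    return c
def ray(c,u,v,z):
    R,t=c["R"],c["t"]; o=-R.T@t; d=R.T@np.array([(u-c["cx"])/c["f"],(v-c["cy"])/c["f"],1])
    return o+d*(z-o[2])/d[2]
def proj(c,p):
    q=c["R"]@np.array(p)+c["t"]; return c["cx"]+c["f"]*q[0]/q[2], c["cy"]+c["f"]*q[1]/q[2]
E
python3 - <<'E'
from h import *
for n in("scene","top"):
    c=cap(n); cv2.imwrite(f"pics/{n}0.png",c["frame"][:,:,::-1]); print(n,c["f"],c["cx"],c["cy"],-c["R"].T@c["t"],c["R"].round(3).tolist(),[k for k in c])
s=r.sense();print(s)
E
```

```text
pics
scene 589.4607036618984 321.74886584522 233.0330603183797 [1.26588475 0.56421079 1.05942372] [[-0.603, 0.798, 0.002], [0.614, 0.465, -0.637], [-0.509, -0.383, -0.771]] ['frame', 'vertical_fov', 'cx', 'cy', 'rvec', 'tvec', 'f', 'R', 't']
top 536.6336120003015 322.15804547214736 239.27700810229808 [0.33779638 0.08790579 1.27402252] [[-0.001, -1.0, 0.003], [-0.973, 0.0, -0.231], [0.231, -0.003, -0.973]] ['frame', 'vertical_fov', 'cx', 'cy', 'rvec', 'tvec', 'f', 'R', 't']
{'time_s': 0.1, 'joints': array([-5.75487488e+01,  2.20841014e+01,  3.86857147e-01, -2.37840615e-02,
       -6.84117694e+01, -1.48180194e+01]), 'joint_velocities': array([-0.03497406, -0.00750182,  0.26492686,  0.11244963,  0.02151912,
       -0.00948197]), 'effort': array([ 1.71276115e-04, -3.91688991e+01,  1.87935036e+01,  4.23179984e+00,
        1.34818154e-02, -6.45164937e-05]), 'tcp_pos': array([ 0.18923142, -0.59523298,  0.29129146]), 'ee_rot': array([[-9.53061458e-01, -3.02776111e-01, -6.95191020e-04],
       [-3.02776888e-01,  9.53059741e-01,  1.81263463e-03],
       [ 1.13736111e-04,  1.93803997e-03, -9.99998116e-01]]), 'wrist_force': array([ 0.211583  , -0.85498714,  0.196976  ]), 'moment': array([-0.00847707,  0.0459993 , -0.04360184]), 'gripper_force': 0.0, 'gripper_width': 1.0005955693013788}
```

View pics/scene0.png

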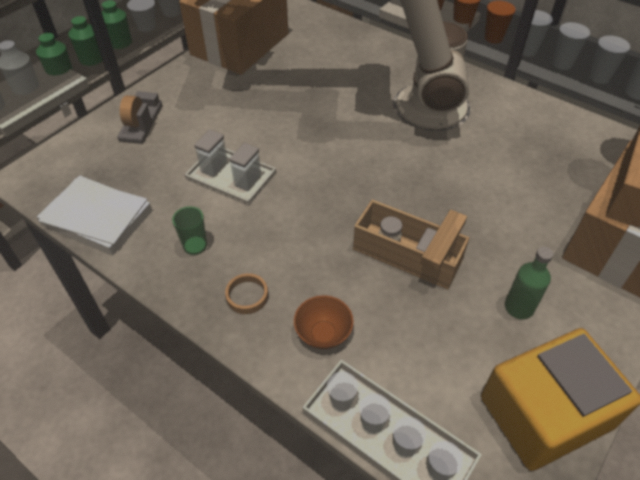

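View pics/top0.png

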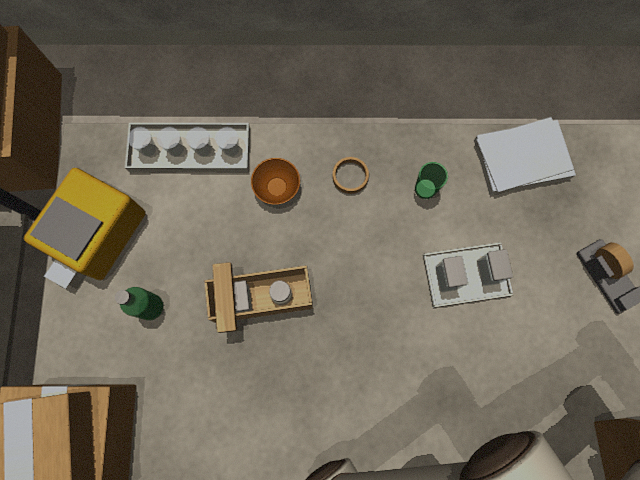

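The scene view shows the crate at about (410,243), the bar at (445,247) and the tray at (232,175). In the top view the bar is at (224,297), the crate at (259,295), the jar's lid at (242,295), the round jar at (281,292), the tray at (468,275) and the tall jars at (455,272) and (498,266). I'll zoom in next.

Run:
```python
from h import *
c=cap("top"); f=c["frame"][:,:,::-1]
a=cv2.resize(f[255:345,195:325],None,fx=6,fy=6,interpolation=cv2.INTER_CUBIC)[:, :780]
b=cv2.resize(f[235:315,415:525],None,fx=6,fy=6,interpolation=cv2.INTER_CUBIC)
cv2.imwrite("pics/a.png",a);cv2.imwrite("pics/b.png",b)
hsv=cv2.cvtColor(f,cv2.COLOR_BGR2HSV)
for x,y in[(224,280),(224,310),(270,318),(242,295),(281,290),(455,265),(430,280),(470,290),(350,300),(265,285)]: print(x,y,hsv[y,x])
```

```text
224 280 [ 18 119 167]
224 310 [ 18 114 159]
270 318 [25 46 72]
242 295 [ 16  23 169]
281 290 [ 20  23 165]
455 265 [ 17  26 157]
430 280 [ 25   9 180]
470 290 [ 34  10 177]
350 300 [ 21  45 130]
265 285 [ 17 110 130]
```

View pics/a.png

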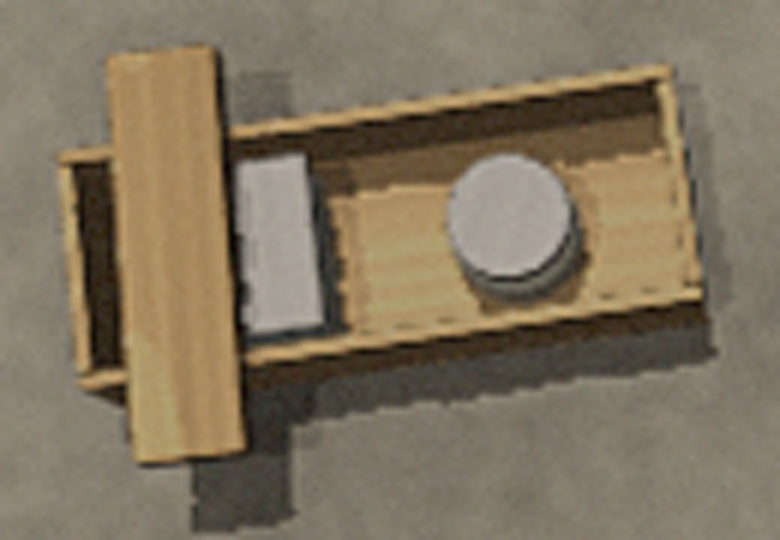

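View pics/b.png

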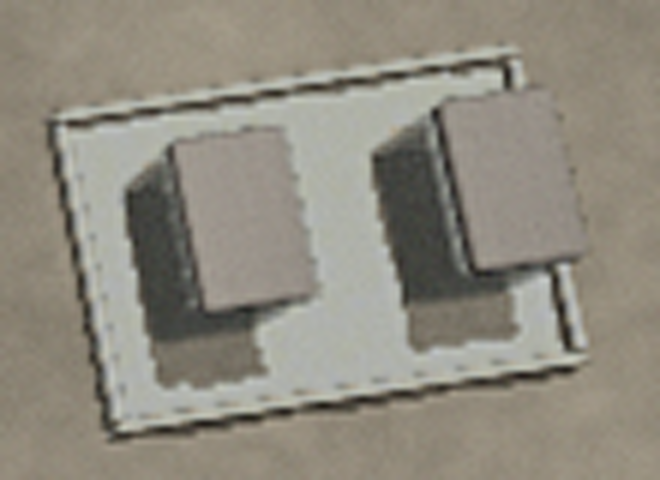

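In crop a the bar's corners are (108,57) (215,46) (245,453) (137,464). The rim corners are (60,153) (670,66) (704,295) (82,390), and the jar lid's free edge runs (305,155)-(322,328). In crop b the tray corners are (52,120) (515,48) (585,358) (112,434). The lid corners are left (170,143) (282,127) (315,295) (206,311) and right (437,103) (545,88) (583,255) (472,271).

Run:
```python
from h import *
c=cap("top")
def q(n,pts,off,z):
    P=np.array([ray(c,x/6+off[0]-.4,y/6+off[1]-.4,z) for x,y in pts])[:,:2]*1000
    print(n,"ctr",P.mean(0).round(1),"sides",np.linalg.norm(P-np.roll(P,-1,0),axis=1).round(1),end=" ang ")
    for i in range(len(P)-1):
        d=P[i+1]-P[i];print(round(np.degrees(np.arctan2(d[1],d[0])),1),end=" ")
    print()
A=(195,255);B=(415,235)
q("bar",[(108,57),(215,46),(245,453),(137,464)],A,.110)
q("crate",[(60,153),(670,66),(704,295),(82,390)],A,.085)
q("jaredge",[(305,155),(322,328)],A,.078)
q("round",[(510,215)],A,.078)
q("tray",[(52,120),(515,48),(585,358),(112,434)],B,.018)
q("tl",[(170,143),(282,127),(315,295),(206,311)],B,.101)
q("tr",[(437,103),(545,88),(583,255),(472,271)],B,.101)
for z,u,v in[(0,137,302),(0,276,181),(0,350,175),(0,430,180)]: print(ray(c,u,v,z).round(3))
```

```text
bar ctr [485.8 297.3] sides [ 39.3 148.7  38.6 148.6] ang -84.0 -173.7 95.7 
crate ctr [499.1 226.6] sides [229.4  86.8 230.3  88.5] ang -81.8 -171.4 98.7 
jaredge ctr [494.  252.1] sides [65.2 65.2] ang -172.6 
round ctr [503.7 179. ] sides [0.] ang 
tray ctr [ 550.3 -260.7] sides [189.3 125.9 189.3 126.1] ang -81.1 -171.9 99.0 
tl ctr [ 543.6 -211.1] sides [42.5 63.5 40.9 63.6] ang -81.8 -172.5 98.3 
tr ctr [ 558.5 -310.6] sides [41.2 63.6 41.8 63.8] ang -82.0 -171.9 98.2 
[0.487 0.523 0.   ]
[0.79  0.199 0.   ]
[0.806 0.013 0.   ]
[ 0.793 -0.187  0.   ]
```

```bash
cat >> h.py <<'E'
from scipy.spatial.transform import Rotation as Ro
def to(x,y,z,phi):
    "grasp point mm, closing-axis heading deg -> tool shift mm, turn rad"
    s=r.sense(); R=s["ee_rot"]; p=s["tcp_pos"]*1000
    a=np.radians(phi); ya=np.array([np.cos(a),np.sin(a),0]); za=np.array([0,0,-1.]); T=np.c_[np.cross(ya,za),ya,za]
    tgt=np.array([x,y,z+51.])
    print("now gp",(p+R[:,2]*51).round(1),"phi",np.degrees(np.arctan2(R[1,1],R[0,1])).round(2),"t",s["time_s"],"w",s["gripper_width"],"->",(R.T@(tgt-p)).round(1).tolist(),Ro.from_matrix(R.T@T).as_rotvec().round(4).tolist())
E
python3 - <<'E'
from h import *
to(520,-50,241,107.6)
to(485.8,297.3,180,96.2)
E
```

```text
now gp [ 189.2 -595.3  240.6] phi 107.63 t 0.2 w 1.001255557670544 -> [-480.4, 419.6, 0.1] [0.0014, -0.0001, 0.0005]
now gp [ 189.2 -595.3  240.6] phi 107.63 t 0.2 w 1.001255557670544 -> [-553.0, 760.8, 61.6] [0.0013, -0.0002, 0.1995]
```

```bash
python3 -m pendant '[[[-480,420,0],[0,0,0]],[[-480,420,0],[0,0,0]],[[-480,420,0],[0,0,0]],[[-480,420,0],[0,0,0]],[[-480,420,0],[0,0,0]],[[-480,420,0],[0,0,0]],[[-480,420,0],[0,0,0]],[[-480,420,0],[0,0,0]],[[-480,420,0],[0,0,0]],[[-480,420,0],[0,0,0]]]' 0.75; python3 -c "
from h import *
to(485.8,297.3,180,96.2)"
```

```text
time_s: 1.2
tcp_pos: [0.4488, -0.1658, 0.2925]
ee_rot: [[-0.953, -0.303, 0.001], [-0.303, 0.953, -0.0], [-0.001, -0.0, -1.0]]
wrist_force: [0.7, -0.9, -0.4]
gripper_width: 0.751
gripper_force: 0.0
now gp [ 448.8 -165.8  241.5] phi 107.65 t 1.2 w 0.7506162789043168 -> [-175.7, 430.1, 61.5] [-0.0002, 0.0006, 0.1999]
```

```bash
python3 -m pendant '[[[-176,430,62],[0,0,0.2]],[[-176,430,62],[0,0,0.2]],[[-176,430,62],[0,0,0.2]],[[-176,430,62],[0,0,0.2]],[[-176,430,62],[0,0,0.2]],[[-176,430,62],[0,0,0.2]],[[-176,430,62],[0,0,0.2]],[[-176,430,62],[0,0,0.2]],[[-176,430,62],[0,0,0.2]],[[-176,430,62],[0,0,0.2]]]' ; python3 -m pendant '[[[0,0,0],[0,0,0]],[[0,0,0],[0,0,0]]]'; python3 -c "
from h import *
to(485.8,297.3,104,96.2)"
```

```text
time_s: 2.2
tcp_pos: [0.4855, 0.2988, 0.2294]
ee_rot: [[-0.994, -0.11, -0.0], [-0.11, 0.994, -0.0], [0.0, -0.0, -1.0]]
wrist_force: [0.4, 0.1, -0.3]
gripper_width: 0.749
gripper_force: 0.0
time_s: 2.4
tcp_pos: [0.4853, 0.2955, 0.2296]
ee_rot: [[-0.994, -0.108, -0.001], [-0.108, 0.994, -0.001], [0.001, -0.001, -1.0]]
wrist_force: [-1.3, -0.7, -0.2]
gripper_width: 0.749
gripper_force: 0.0
now gp [485.2 295.4 178.6] phi 96.23 t 2.4 w 0.7486552847190782 -> [-0.8, 1.9, 74.6] [-0.001, -0.0013, 0.0005]
```

```bash
python3 -m pendant '[[[0,1,30],[0,0,0]],[[0,1,55],[0,0,0]],[[0,1,70],[0,0,0]],[[0,1,75],[0,0,0]],[[0,1,75],[0,0,0]],[[0,1,75],[0,0,0]]]'; python3 -m pendant '[[[0,0,0],[0,0,0]],[[0,0,0],[0,0,0]],[[0,0,0],[0,0,0]],[[0,0,0],[0,0,0]],[[0,0,0],[0,0,0]],[[0,0,0],[0,0,0]],[[0,0,0],[0,0,0]]]' 0; python3 -c "
from h import *
to(660,290,174,96.2)"
```

```text
time_s: 3.0
tcp_pos: [0.4862, 0.2961, 0.1564]
ee_rot: [[-0.994, -0.107, 0.002], [-0.107, 0.994, 0.001], [-0.002, 0.001, -1.0]]
wrist_force: [-1.1, 0.5, 0.5]
gripper_width: 0.751
gripper_force: 0.0
time_s: 3.7
tcp_pos: [0.4857, 0.2966, 0.1556]
ee_rot: [[-0.994, -0.108, 0.001], [-0.108, 0.994, 0.001], [-0.001, 0.001, -1.0]]
wrist_force: [-1.3, 1.0, 2.6]
gripper_width: 0.453
gripper_force: 30.0
now gp [485.8 296.6 104.6] phi 96.19 t 3.7 w 0.45308260645821197 -> [-172.6, -25.3, -69.3] [0.0006, 0.0007, -0.0002]
```

```bash
python3 -m pendant '[[[0,0,-15],[0,0,0]],[[0,0,-40],[0,0,0]],[[0,0,-70],[0,0,0]],[[-40,-6,-70],[0,0,0]],[[-80,-12,-70],[0,0,0]],[[-120,-18,-70],[0,0,0]],[[-155,-22,-70],[0,0,0]],[[-173,-25,-70],[0,0,0]],[[-173,-25,-70],[0,0,0]],[[-173,-25,-70],[0,0,0]]]'; python3 -c "
from h import *
to(660,290,22,96.2)"
```

```text
time_s: 4.7
tcp_pos: [0.6597, 0.2896, 0.2237]
ee_rot: [[-0.994, -0.107, -0.003], [-0.107, 0.994, -0.001], [0.003, -0.001, -1.0]]
wrist_force: [-1.2, 0.1, -0.5]
gripper_width: 0.457
gripper_force: 30.0
now gp [659.6 289.5 172.7] phi 96.13 t 4.7 w 0.45744380316952266 -> [-0.7, 0.6, 150.7] [-0.001, -0.0028, -0.0012]
```

```bash
python3 -m pendant '[[[0,0,40],[0,0,0]],[[0,0,80],[0,0,0]],[[0,0,115],[0,0,0]],[[0,0,138],[0,0,0]],[[0,0,147],[0,0,0]],[[0,0,150],[0,0,0]],[[0,0,152],[0,0,0]],[[0,0,153],[0,0,0]],[[0,0,153],[0,0,0]]]'
```

```text
time_s: 5.6
tcp_pos: [0.6607, 0.2904, 0.0737]
ee_rot: [[-0.994, -0.108, 0.002], [-0.108, 0.994, 0.001], [-0.002, 0.001, -1.0]]
wrist_force: [0.2, 0.9, -1.2]
gripper_width: 0.459
gripper_force: 30.0
```

```bash
python3 -m pendant '[[[0,0,1],[0,0,0]],[[0,0,2],[0,0,0]],[[0,0,2],[0,0,0]]]'; python3 -m pendant '[[[0,0,0.5],[0,0,0]],[[0,0,1],[0,0,0]],[[0,0,1],[0,0,0]]]'
```

```text
time_s: 5.9
tcp_pos: [0.6605, 0.2902, 0.0707]
ee_rot: [[-0.994, -0.108, 0.001], [-0.108, 0.994, 0.0], [-0.001, 0.0, -1.0]]
wrist_force: [0.5, 0.5, 0.5]
gripper_width: 0.462
gripper_force: 30.0
time_s: 6.2
tcp_pos: [0.6605, 0.2902, 0.0707]
ee_rot: [[-0.994, -0.108, 0.001], [-0.108, 0.994, 0.0], [-0.001, 0.0, -1.0]]
wrist_force: [-3.0, -0.6, 5.1]
gripper_width: 0.46
gripper_force: 30.0
```

Contact at 5 N. I'll release, retreat and look at the crate from the top.

```bash
python3 -m pendant '[[[0,0,0],[0,0,0]],[[0,0,0],[0,0,0]],[[0,0,0],[0,0,0]],[[0,0,0],[0,0,0]]]' 0.75;  python3 -m pendant '[[[0,0,-30],[0,0,0]],[[0,0,-70],[0,0,0]],[[0,0,-115],[0,0,0]],[[0,0,-150],[0,0,0]],[[0,0,-150],[0,0,0]]]'
python3 - <<'E'
from h import *
c=cap("top"); f=c["frame"][:,:,::-1]
a=cv2.resize(f[195:335,195:325],None,fx=6,fy=6,interpolation=cv2.INTER_CUBIC)[-600:]
cv2.imwrite("pics/c.png",a)
to(491.5,273.5,170,98)
E
```

```text
time_s: 6.6
tcp_pos: [0.6611, 0.2911, 0.0703]
ee_rot: [[-0.994, -0.108, 0.003], [-0.108, 0.994, 0.002], [-0.003, 0.002, -1.0]]
wrist_force: [-0.3, 3.4, 5.1]
gripper_width: 0.711
gripper_force: 2.6
time_s: 7.1
tcp_pos: [0.6621, 0.2903, 0.2254]
ee_rot: [[-0.994, -0.108, 0.009], [-0.108, 0.994, 0.004], [-0.009, 0.003, -1.0]]
wrist_force: [0.3, 0.9, 0.5]
gripper_width: 0.752
gripper_force: 0.0
now gp [661.  290.  170.7] phi 96.15 t 7.15 w 0.7504174189484806 -> [170.1, 1.8, 0.2] [0.0018, 0.0035, -0.0323]
```

View pics/c.png

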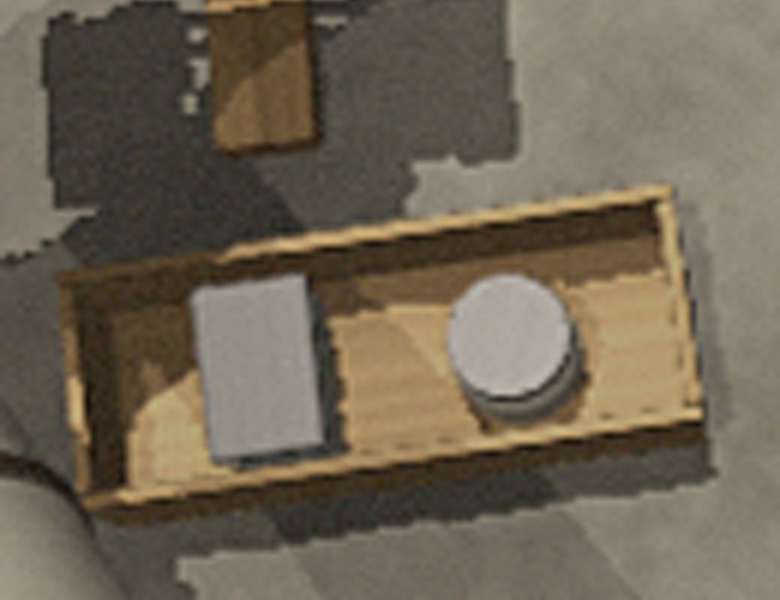

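The bar lies behind the crate and the jar is clear. Its lid corners are (192,290) (303,275) (323,443) (213,461), with the crop starting at pixel (195,235).

Run:
```python
from h import *
c=cap("top")
P=np.array([ray(c,x/6+194.6,y/6+234.6,.078) for x,y in [(192,290),(303,275),(323,443),(213,461)]])[:,:2]*1000
C=P.mean(0);d=P[0]+P[1]-P[2]-P[3];a=np.degrees(np.arctan2(d[1],d[0]));print(C,a,np.linalg.norm(P-np.roll(P,-1,0),axis=1))
to(C[0],C[1],150,90+a)
```

```text
[491.86807027 272.7298603 ] 8.870837812536324 [41.73050377 63.49572955 40.98740267 64.58550168]
now gp [659.8 289.4 168. ] phi 96.13 t 7.2 w 0.7466102818830648 -> [168.8, 1.3, 18.2] [0.0001, -0.0012, -0.0479]
```

```bash
python3 -m pendant '[[[40,0,0],[0,0,-0.02]],[[85,1,0],[0,0,-0.04]],[[130,1,0],[0,0,-0.04]],[[160,1,10],[0,0,-0.04]],[[169,1,18],[0,0,-0.04]],[[169,1,18],[0,0,-0.04]],[[169,1,18],[0,0,-0.04]]]'; python3 -c "
from h import *
to(491.5,272.8,54,98.4)"
```

```text
time_s: 7.9
tcp_pos: [0.4921, 0.2725, 0.2]
ee_rot: [[-0.989, -0.147, -0.002], [-0.147, 0.989, -0.002], [0.002, -0.002, -1.0]]
wrist_force: [0.9, 0.6, -0.3]
gripper_width: 0.747
gripper_force: 0.0
now gp [492.  272.4 149. ] phi 98.48 t 7.9 w 0.7472159779896043 -> [0.3, 0.5, 95.0] [-0.0018, -0.0021, 0.0013]
```

```bash
python3 -m pendant '[[[0,0,30],[0,0,0]],[[0,0,55],[0,0,0]],[[0,0,75],[0,0,0]],[[0,0,88],[0,0,0]],[[0,0,94],[0,0,0]],[[0,0,95],[0,0,0]],[[0,0,95],[0,0,0]]]'; python3 -m pendant '[[[0,0,0],[0,0,0]],[[0,0,0],[0,0,0]],[[0,0,0],[0,0,0]],[[0,0,0],[0,0,0]],[[0,0,0],[0,0,0]],[[0,0,0],[0,0,0]],[[0,0,0],[0,0,0]]]' 0
```

```text
time_s: 8.6
tcp_pos: [0.4927, 0.2732, 0.1068]
ee_rot: [[-0.989, -0.147, 0.001], [-0.147, 0.989, 0.001], [-0.001, 0.0, -1.0]]
wrist_force: [-0.3, -0.2, 0.1]
gripper_width: 0.752
gripper_force: 0.0
time_s: 9.3
tcp_pos: [0.4923, 0.2731, 0.1068]
ee_rot: [[-0.989, -0.148, 0.001], [-0.148, 0.989, 0.001], [-0.001, 0.0, -1.0]]
wrist_force: [-1.9, 0.6, 3.9]
gripper_width: 0.5
gripper_force: 30.0
```

```bash
python3 -m pendant '[[[0,0,-8],[0,0,0]],[[0,0,-25],[0,0,0]],[[0,0,-50],[0,0,0]],[[0,0,-80],[0,0,0]],[[0,0,-110],[0,0,0]],[[0,0,-120],[0,0,0]],[[0,0,-120],[0,0,0]]]'; python3 -c "
from h import *
to(500,0,172,98.4)"
```

```text
time_s: 10.0
tcp_pos: [0.4922, 0.273, 0.2272]
ee_rot: [[-0.989, -0.147, 0.001], [-0.147, 0.989, 0.002], [-0.002, 0.002, -1.0]]
wrist_force: [-0.1, -0.8, -2.1]
gripper_width: 0.504
gripper_force: 30.0
now gp [492.3 273.1 176.2] phi 98.45 t 10.0 w 0.5039385392962789 -> [32.5, -271.2, 3.6] [0.0017, 0.0017, 0.0009]
```

```bash
python3 -m pendant '[[[2,-20,0],[0,0,0]],[[6,-50,0],[0,0,0]],[[11,-90,0],[0,0,0]],[[16,-130,0],[0,0,0]],[[21,-175,0],[0,0,0]],[[26,-215,0],[0,0,0]],[[30,-250,0],[0,0,0]],[[32,-266,0],[0,0,0]],[[32,-271,0],[0,0,0]],[[32,-271,0],[0,0,0]]]'; python3 -m pendant '[[[0,0,30],[0,0,0]],[[0,0,65],[0,0,0]],[[0,0,95],[0,0,0]],[[0,0,112],[0,0,0]],[[0,0,118],[0,0,0]],[[0,0,121],[0,0,0]],[[0,0,122],[0,0,0]],[[0,0,122],[0,0,0]]]'; python3 -c "
from h import *
to(500,0,50,98.4)"
```

```text
time_s: 11.0
tcp_pos: [0.4994, -0.001, 0.2247]
ee_rot: [[-0.989, -0.145, -0.003], [-0.145, 0.989, -0.001], [0.003, -0.0, -1.0]]
wrist_force: [0.4, 0.4, -2.8]
gripper_width: 0.508
gripper_force: 30.0
time_s: 11.8
tcp_pos: [0.501, 0.0005, 0.105]
ee_rot: [[-0.989, -0.148, 0.002], [-0.148, 0.989, 0.0], [-0.002, 0.0, -1.0]]
wrist_force: [0.2, 0.1, -1.9]
gripper_width: 0.506
gripper_force: 30.0
now gp [5.01e+02 5.00e-01 5.40e+01] phi 98.5 t 11.8 w 0.5057880914754189 -> [1.0, -0.3, 4.0] [0.0002, 0.0018, 0.0017]
```

```bash
python3 -m pendant '[[[0,0,1],[0,0,0]],[[0,0,2],[0,0,0]],[[0,0,3],[0,0,0]],[[0,0,3],[0,0,0]],[[0,0,3],[0,0,0]]]';python3 -m pendant '[[[0,0,0.5],[0,0,0]],[[0,0,1],[0,0,0]],[[0,0,1],[0,0,0]]]'
```

```text
time_s: 12.3
tcp_pos: [0.5004, 0.0001, 0.1013]
ee_rot: [[-0.989, -0.147, 0.0], [-0.147, 0.989, -0.0], [-0.0, -0.0, -1.0]]
wrist_force: [0.3, 0.3, -2.4]
gripper_width: 0.501
gripper_force: 30.0
time_s: 12.6
tcp_pos: [0.5004, 0.0001, 0.1007]
ee_rot: [[-0.989, -0.147, 0.0], [-0.147, 0.989, -0.0], [-0.0, -0.0, -1.0]]
wrist_force: [-2.8, 0.4, 3.2]
gripper_width: 0.501
gripper_force: 30.0
```

```bash
python3 -m pendant '[[[0,0,0],[0,0,0]],[[0,0,0],[0,0,0]],[[0,0,0],[0,0,0]],[[0,0,0],[0,0,0]],[[0,0,0],[0,0,0]]]' 0.72;  python3 -m pendant '[[[0,0,-20],[0,0,0]],[[0,0,-50],[0,0,0]],[[0,0,-85],[0,0,0]],[[0,0,-110],[0,0,0]],[[0,0,-110],[0,0,-0.15]],[[0,0,-110],[0,0,-0.3]],[[0,0,-110],[0,0,-0.45]],[[0,0,-110],[0,0,-0.6]],[[0,0,-110],[0,0,-0.75]],[[0,0,-110],[0,0,-0.9]]]' 1; python3 -m pendant '[[[0,0,0],[0,0,-0.15]],[[0,0,0],[0,0,-0.3]],[[0,0,0],[0,0,-0.45]],[[0,0,0],[0,0,-0.6]],[[0,0,0],[0,0,-0.67]],[[0,0,0],[0,0,-0.67]],[[0,0,0],[0,0,-0.67]]]'
python3 - <<'E'
from h import *
to(500.5,0.2,58,188.5)
for n in("scene","top"):
    c=cap(n);u,v=map(int,proj(c,(.5,0,.05)));f=c["frame"][max(v-50,0):v+50,u-65:u+65,::-1]
    print(u,v);cv2.imwrite(f"pics/d_{n}.png",cv2.resize(f,None,fx=5,fy=5,interpolation=cv2.INTER_CUBIC))
E
```

```text
time_s: 13.1
tcp_pos: [0.5005, 0.0001, 0.1002]
ee_rot: [[-0.989, -0.147, 0.0], [-0.147, 0.989, 0.0], [-0.0, 0.0, -1.0]]
wrist_force: [0.8, -0.5, -0.2]
gripper_width: 0.716
gripper_force: 0.0
time_s: 14.1
tcp_pos: [0.5003, 0.0001, 0.2102]
ee_rot: [[-0.494, -0.869, -0.0], [-0.869, 0.494, -0.0], [0.0, 0.0, -1.0]]
wrist_force: [-0.1, 0.9, 0.0]
gripper_width: 1.0
gripper_force: 0.0
time_s: 14.8
tcp_pos: [0.5003, 0.0001, 0.2102]
ee_rot: [[0.145, -0.989, -0.0], [-0.989, -0.145, 0.0], [-0.0, 0.0, -1.0]]
wrist_force: [-0.5, -0.4, 0.3]
gripper_width: 1.0
gripper_force: 0.0
now gp [5.003e+02 1.000e-01 1.592e+02] phi -171.67 t 14.8 w 0.9997043041903875 -> [-0.1, -0.2, 101.2] [0.0002, 0.0, -0.003]
325 194
358 293
```

View pics/d_scene.png

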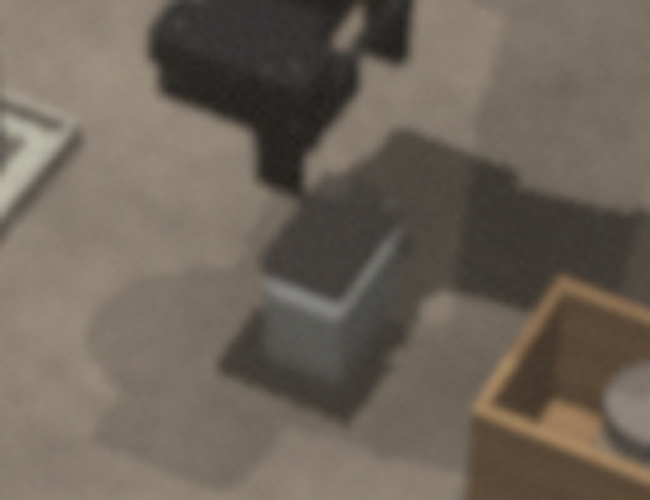

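The jar stands upright on the bench at crop position (330,300), with the gripper above it turned 90°. I'll regrasp by the narrow end faces.

```bash
python3 -m pendant '[[[0,0,30],[0,0,0]],[[0,0,55],[0,0,0]],[[0,0,75],[0,0,0]],[[0,0,90],[0,0,0]],[[0,0,98],[0,0,0]],[[0,0,101],[0,0,0]],[[0,0,101],[0,0,0]]]'; python3 -m pendant '[[[0,0,0],[0,0,0]],[[0,0,0],[0,0,0]],[[0,0,0],[0,0,0]],[[0,0,0],[0,0,0]],[[0,0,0],[0,0,0]],[[0,0,0],[0,0,0]],[[0,0,0],[0,0,0]]]' 0;  python3 -m pendant '[[[0,0,-6],[0,0,0]],[[0,0,-20],[0,0,0]],[[0,0,-50],[0,0,0]],[[0,0,-90],[0,0,0]],[[0,0,-130],[0,0,0]],[[0,0,-150],[0,0,0]],[[0,0,-150],[0,0,0]],[[0,0,-150],[0,0,0]]]'
python3 - <<'E'
from h import *
to(550.8,-260.8,208,188.3)
c=cap("top");u,v=map(int,proj(c,(.5,0,.18)));f=c["frame"][max(v-50,0):v+50,u-65:u+65,::-1]
print(u,v);cv2.imwrite(f"pics/e.png",cv2.resize(f,None,fx=5,fy=5,interpolation=cv2.INTER_CUBIC))
E
```

```text
time_s: 15.6
tcp_pos: [0.5006, 0.0001, 0.1093]
ee_rot: [[0.146, -0.989, 0.0], [-0.989, -0.146, -0.0], [0.0, -0.0, -1.0]]
wrist_force: [0.8, 0.3, -0.2]
gripper_width: 0.999
gripper_force: 0.0
time_s: 16.3
tcp_pos: [0.5007, 0.0002, 0.1097]
ee_rot: [[0.147, -0.989, 0.001], [-0.989, -0.147, 0.0], [-0.0, -0.001, -1.0]]
wrist_force: [-0.5, 0.1, 4.4]
gripper_width: 0.756
gripper_force: 30.0
time_s: 17.1
tcp_pos: [0.4993, 0.0, 0.2579]
ee_rot: [[0.146, -0.989, -0.003], [-0.989, -0.146, 0.0], [-0.001, 0.003, -1.0]]
wrist_force: [-0.6, -0.1, -3.5]
gripper_width: 0.75
gripper_force: 30.0
now gp [499.1   0.  206.9] phi -171.62 t 17.1 w 0.7503760993555298 -> [265.5, -13.0, -1.3] [0.0025, 0.0008, 0.0014]
363 285
```

View pics/e.png

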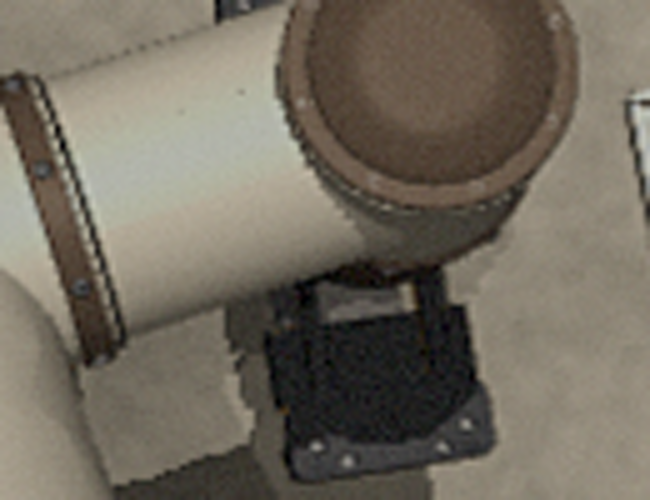

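```bash
python3 -m pendant '[[[20,-1,0],[0,0,0]],[[50,-2,0],[0,0,0]],[[90,-4,0],[0,0,0]],[[130,-6,0],[0,0,0]],[[170,-8,0],[0,0,0]],[[210,-10,0],[0,0,0]],[[245,-12,0],[0,0,0]],[[260,-13,0],[0,0,0]],[[265,-13,0],[0,0,0]],[[265,-13,0],[0,0,0]]]';python3 -m pendant '[[[0,0,0],[0,0,0]],[[0,0,0],[0,0,0]],[[0,0,0],[0,0,0]]]'
python3 - <<'E'
from h import *
for i in range(3): to(550.8,-260.8,110,188.3)
c=cap("scene");u,v=map(int,proj(c,(.55,-.26,.11)));f=c["frame"][max(v-60,0):v+60,u-65:u+65,::-1]
print(u,v);cv2.imwrite(f"pics/f.png",cv2.resize(f,None,fx=5,fy=5,interpolation=cv2.INTER_CUBIC))
E
```

```text
time_s: 18.15
tcp_pos: [0.5515, -0.2599, 0.2575]
ee_rot: [[0.146, -0.989, -0.003], [-0.989, -0.146, 0.001], [-0.002, 0.003, -1.0]]
wrist_force: [0.4, -0.6, -2.8]
gripper_width: 0.756
gripper_force: 30.0
time_s: 18.45
tcp_pos: [0.5521, -0.2591, 0.2596]
ee_rot: [[0.148, -0.989, 0.0], [-0.989, -0.148, 0.0], [-0.0, -0.0, -1.0]]
wrist_force: [-0.3, 0.4, -2.7]
gripper_width: 0.761
gripper_force: 30.0
now gp [ 552.1 -259.1  208.6] phi -171.49 t 18.45 w 0.7613789663450685 -> [1.5, 1.6, 98.6] [-0.0004, 0.0, 0.0036]
now gp [ 552.1 -259.1  208.6] phi -171.49 t 18.45 w 0.7613789663450685 -> [1.5, 1.6, 98.6] [-0.0004, 0.0, 0.0036]
now gp [ 552.1 -259.1  208.6] phi -171.49 t 18.45 w 0.7613789663450685 -> [1.5, 1.6, 98.6] [-0.0004, 0.0, 0.0036]
226 141
```

View pics/f.png

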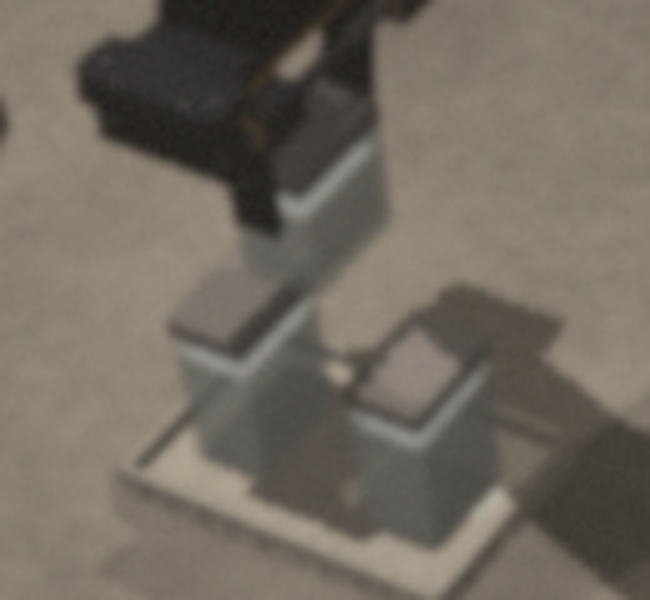

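The jar hangs above the gap. The tall lids have corners at about (415,328) (490,348) (420,430) (350,400) and (232,262) (305,292) (240,348) (170,325). I'll check the gap centre from this second view.

Run:
```python
from h import *
c=cap("scene");M=[]
for L in([(415,328),(490,348),(420,430),(350,400)],[(232,262),(305,292),(240,348),(170,325)]):
    m=np.mean([ray(c,x/5+160.6,y/5+80.6,.101) for x,y in L],0)*1000;M.append(m);print(m)
print(np.mean(M,0))
to(550.8,-260.8,110,188.3)
```

```text
[ 553.54915243 -201.01529823  101.        ]
[ 570.12030923 -303.97521449  101.        ]
[ 561.83473083 -252.49525636  101.        ]
now gp [ 552.1 -259.4  208.6] phi -171.52 t 18.55 w 0.7528671475975663 -> [1.2, 1.5, 98.6] [-0.0005, -0.0001, 0.0032]
```

Run:
```python
from h import *
c=cap("scene")
P=np.array([ray(c,x/5+259.6,y/5+143.6,.072) for x,y in [(265,275),(340,308),(403,232)]])*1000
print("scene jar: near-end mid & ctr est",P.round(1).tolist(),((P[0]+P[2])/2).round(1),"expect 500.5,0")
b=cv2.imread("pics/d_top.png");print(b.shape)
t=cap("top")
for n,c,z in(("top",t,.025),("scene",c,.025)):
    f=c["frame"][:,:,::-1];u,v=proj(c,(.6606,.2903,z));h=cv2.cvtColor(f,cv2.COLOR_BGR2HSV)
    m=((h[...,1]>85)&(h[...,0]<25)&(h[...,2]>70)).astype(np.uint8);w=np.zeros_like(m);cv2.circle(w,(int(u),int(v)),45,1,-1);m&=w
    k,l,s,ce=cv2.connectedComponentsWithStats(m);i=l[int(v),int(u)]
    print(n,"proj",u,v,"blob",i,ce[i],s[i]);
    cv2.imwrite(f"pics/g_{n}.png",cv2.resize(f[int(v)-40:int(v)+40,int(u)-45:int(u)+45],None,fx=4,fy=4))
a=cv2.imread("pics/g_top.png");d=cv2.imread("pics/g_scene.png");cv2.imwrite("pics/g.png",np.hstack([a,d]))
```

```text
scene jar: near-end mid & ctr est [[544.3, -4.8, 72.0], [540.0, 34.7, 72.0], [484.3, 29.5, 72.0]] [514.3  12.3  72. ] expect 500.5,0
(500, 650, 3)
top proj 236.0410602852685 228.5074389570031 blob 2 [236.56513026 228.96893788] [227 199  21  61 998]
scene proj 392.113021496347 310.967745003618 blob 2 [391.262634   315.06202144] [ 368  284   48   64 1306]
```

View pics/g.png

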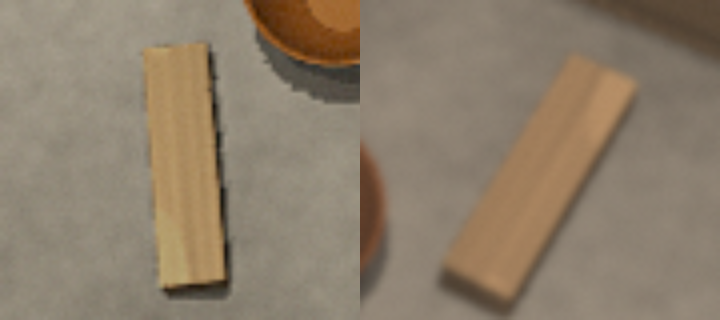

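In this picture the bar lies flat on the bench. The top camera matches the robot there to about 1 mm. The scene lens shifts points by about 10 mm at both the bench jar and the tray, so I'll trust the top view. Descending carefully.

```bash
python3 -m pendant '[[[2,1,5],[0,0,0.002]],[[2,1,25],[0,0,0.002]],[[2,1,45],[0,0,0.002]],[[2,1,60],[0,0,0.002]],[[2,1,70],[0,0,0.002]],[[2,1,80],[0,0,0.002]],[[2,1,90],[0,0,0.002]],[[2,1,90],[0,0,0.002]],[[2,1,90],[0,0,0.002]]]'
python3 - <<'E'
from h import *
to(550.9,-261.3,63.7,188.3)
c=cap("scene");f=c["frame"][111:211,166:296,::-1]
t=cap("top")["frame"][225:325,405:535,::-1]
cv2.imwrite(f"pics/i.png",np.hstack([cv2.resize(x,None,fx=3,fy=3,interpolation=cv2.INTER_CUBIC) for x in(f,t)]))
E
```

```text
time_s: 19.55
tcp_pos: [0.5516, -0.2624, 0.1694]
ee_rot: [[0.145, -0.989, 0.0], [-0.989, -0.145, -0.0], [0.0, -0.0, -1.0]]
wrist_force: [0.5, -1.2, -2.3]
gripper_width: 0.755
gripper_force: 30.0
now gp [ 551.6 -262.4  118.4] phi -171.68 t 19.55 w 0.7552649274121304 -> [-1.2, 0.6, 54.7] [-0.0003, -0.0003, 0.0003]
```

View pics/i.png

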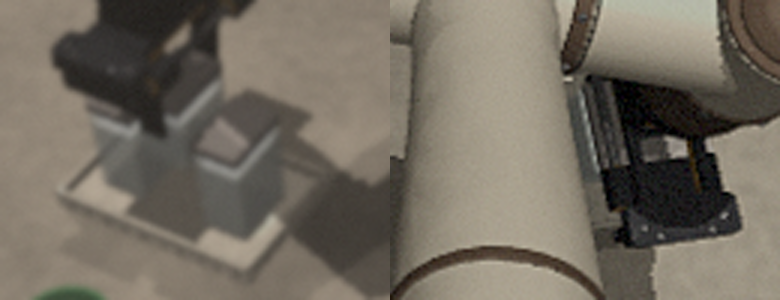

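The jar is entering between the tall jars at crop position (180,110) with clearance on both sides and no side force. Continuing down.

```bash
python3 -m pendant '[[[-1,0,10],[0,0,0]],[[-1,0,22],[0,0,0]],[[-1,0,34],[0,0,0]],[[-1,0,43],[0,0,0]],[[-1,0,48],[0,0,0]],[[-1,0,50],[0,0,0]],[[-1,0,51],[0,0,0]],[[-1,0,51],[0,0,0]]]'; python3 -m pendant '[[[0,0,0.5],[0,0,0]],[[0,0,1],[0,0,0]],[[0,0,1],[0,0,0]]]'; python3 -m pendant '[[[0,0,0.5],[0,0,0]],[[0,0,1],[0,0,0]],[[0,0,1],[0,0,0]]]'
```

```text
time_s: 20.45
tcp_pos: [0.5514, -0.2614, 0.1185]
ee_rot: [[0.145, -0.989, 0.001], [-0.989, -0.145, -0.0], [0.0, -0.001, -1.0]]
wrist_force: [-0.5, 0.8, -3.2]
gripper_width: 0.753
gripper_force: 30.0
time_s: 20.75
tcp_pos: [0.5513, -0.2613, 0.1175]
ee_rot: [[0.144, -0.99, 0.0], [-0.99, -0.144, -0.0], [0.0, -0.0, -1.0]]
wrist_force: [0.3, 0.9, -2.5]
gripper_width: 0.754
gripper_force: 30.0
time_s: 21.05
tcp_pos: [0.5512, -0.2613, 0.1162]
ee_rot: [[0.144, -0.99, -0.0], [-0.99, -0.144, 0.0], [-0.0, 0.0, -1.0]]
wrist_force: [-0.2, 0.2, -2.3]
gripper_width: 0.757
gripper_force: 30.0
```

```bash
python3 -m pendant '[[[0,0,0.4],[0,0,0]],[[0,0,0.8],[0,0,0]],[[0,0,0.8],[0,0,0]]]'; python3 -m pendant '[[[0,0,0.4],[0,0,0]],[[0,0,0.8],[0,0,0]],[[0,0,0.8],[0,0,0]]]'
```

```text
time_s: 21.35
tcp_pos: [0.5512, -0.2613, 0.1154]
ee_rot: [[0.144, -0.99, -0.0], [-0.99, -0.144, 0.0], [-0.0, 0.0, -1.0]]
wrist_force: [0.1, 0.4, -2.8]
gripper_width: 0.752
gripper_force: 30.0
time_s: 21.65
tcp_pos: [0.5513, -0.2613, 0.1148]
ee_rot: [[0.145, -0.989, 0.0], [-0.989, -0.145, -0.0], [0.0, -0.0, -1.0]]
wrist_force: [-0.6, -0.0, -1.6]
gripper_width: 0.76
gripper_force: 30.0
```

```bash
python3 -m pendant '[[[0,0,0.3],[0,0,0]],[[0,0,0.6],[0,0,0]],[[0,0,0.6],[0,0,0]]]'
```

```text
time_s: 21.95
tcp_pos: [0.5512, -0.2613, 0.1148]
ee_rot: [[0.145, -0.989, 0.0], [-0.989, -0.145, -0.0], [0.0, -0.0, -1.0]]
wrist_force: [-2.1, 1.4, 4.6]
gripper_width: 0.755
gripper_force: 30.0
```

It's seated, with contact at 114.8 mm as predicted. Releasing and retreating so the top camera can see.

```bash
python3 -m pendant '[[[0,0,0],[0,0,0]],[[0,0,0],[0,0,0]],[[0,0,0],[0,0,0]],[[0,0,0],[0,0,0]],[[0,0,0],[0,0,0]]]' 0.94; python3 -m pendant '[[[0,0,-10],[0,0,0]],[[0,0,-30],[0,0,0]],[[0,0,-60],[0,0,0]],[[0,0,-100],[0,0,0]],[[0,0,-140],[0,0,0]],[[0,0,-160],[0,0,0]],[[-50,0,-160],[0,0,0]],[[-100,0,-160],[0,0,0]],[[-150,0,-160],[0,0,0]],[[-200,0,-160],[0,0,0]]]'; python3 -m pendant '[[[-50,0,0],[0,0,0]],[[-90,0,0],[0,0,0]],[[-90,0,0],[0,0,0]],[[-90,0,0],[0,0,0]]]'
python3 - <<'E'
from h import *
c=cap("top"); f=c["frame"]; h=cv2.cvtColor(f,cv2.COLOR_RGB2HSV)
w=np.zeros(f.shape[:2],np.uint8); w[240:312,422:520]=1
m=((h[...,1]>18)&(h[...,1]<42)&(h[...,2]>115)).astype(np.uint8)&w
k,l,s,ce=cv2.connectedComponentsWithStats(m,connectivity=4)
for i in range(1,k):
    if s[i,4]>150:
        ct=cv2.findContours((l==i).astype(np.uint8),cv2.RETR_EXTERNAL,cv2.CHAIN_APPROX_NONE)[0][0]
        (u,v),_,_=q=cv2.minAreaRect(ct)
        print(s[i],np.round(q[1],1),round(q[2],1),[(ray(c,u,v,z)*1000).round(1).tolist() for z in(.077,.101)])
E
```

```text
time_s: 22.45
tcp_pos: [0.5513, -0.2613, 0.1139]
ee_rot: [[0.145, -0.99, -0.0], [-0.99, -0.145, -0.0], [0.0, 0.0, -1.0]]
wrist_force: [1.0, 0.4, 0.4]
gripper_width: 0.931
gripper_force: 0.0
time_s: 23.45
tcp_pos: [0.5218, -0.0619, 0.2751]
ee_rot: [[0.144, -0.99, 0.002], [-0.99, -0.144, 0.0], [0.0, -0.002, -1.0]]
wrist_force: [0.8, 0.7, 0.2]
gripper_width: 0.94
gripper_force: 0.0
time_s: 23.85
tcp_pos: [0.5092, 0.0265, 0.2749]
ee_rot: [[0.147, -0.989, 0.001], [-0.989, -0.147, 0.0], [-0.0, -0.001, -1.0]]
wrist_force: [-1.0, -0.1, 0.6]
gripper_width: 0.943
gripper_force: 0.0
[422 240  52  14 320] [13. 51.] 90.0 [[604.7, -203.0, 77.0], [599.3, -197.2, 101.0]]
[488 240  32  49 736] [48.1 30.8] 77.0 [[560.6, -335.2, 77.0], [556.2, -326.7, 101.0]]
[ 444  254   43   33 1065] [32.7 39.2] 81.9 [[551.6, -239.4, 77.0], [547.3, -232.8, 101.0]]
```

Run:
```python
from h import *
c=cap("top"); h=cv2.cvtColor(c["frame"],cv2.COLOR_RGB2HSV)
for y in (262,267,272,277): print(y,"V",h[y,440:516,2].tolist(),"S",h[y,464:494,1].tolist())
for n,p in(("tl+y",(.5404,-.1895,.101)),("tl-y",(.5467,-.2330,.101)),("jar+y",(.548,-.2394,.077)),("jar-y",(.5544,-.283,.077)),("tr+y",(.5555,-.2890,.101)),("tr-y",(.562,-.3326,.101)),("jar+x",(.5836,-.2562,.077)),("jar-x",(.5184,-.266,.077))): print(n,np.round(proj(c,p),1))
```

```text
262 V [137, 113, 112, 84, 131, 161, 162, 159, 163, 160, 161, 159, 156, 156, 159, 158, 158, 152, 159, 160, 156, 155, 155, 145, 143, 162, 161, 158, 156, 158, 154, 157, 153, 155, 158, 152, 155, 156, 155, 153, 152, 159, 140, 61, 70, 70, 64, 114, 140, 39, 98, 151, 158, 157, 155, 153, 158, 152, 153, 154, 152, 153, 149, 149, 155, 155, 150, 149, 145, 146, 137, 153, 149, 150, 150, 153] S [34, 22, 24, 26, 28, 24, 23, 28, 23, 26, 24, 27, 28, 21, 26, 25, 25, 21, 31, 17, 18, 18, 8, 20, 16, 13, 29, 24, 26, 26]
267 V [69, 71, 81, 93, 86, 123, 162, 160, 159, 160, 158, 160, 158, 160, 158, 158, 159, 157, 159, 159, 156, 159, 154, 155, 142, 137, 162, 158, 155, 157, 155, 155, 154, 157, 158, 157, 155, 155, 155, 154, 155, 152, 158, 138, 46, 70, 70, 64, 111, 138, 59, 90, 149, 158, 154, 155, 152, 157, 154, 152, 154, 155, 154, 149, 152, 151, 155, 153, 150, 148, 148, 136, 150, 152, 149, 150] S [13, 32, 27, 26, 26, 24, 28, 28, 26, 26, 31, 23, 28, 25, 25, 23, 23, 20, 23, 35, 28, 18, 7, 16, 21, 15, 30, 31, 27, 26]
272 V [72, 68, 72, 81, 98, 86, 126, 160, 160, 161, 160, 158, 160, 158, 157, 159, 157, 159, 154, 153,
[... 345 characters left out ...]
 30, 25, 23, 28, 41, 11, 19, 8, 20, 17, 8, 29, 26]
277 V [71, 75, 69, 68, 77, 93, 82, 119, 157, 164, 159, 158, 157, 162, 158, 159, 155, 159, 154, 154, 156, 155, 154, 155, 150, 149, 133, 127, 160, 158, 157, 155, 158, 153, 157, 153, 153, 159, 151, 153, 151, 155, 153, 151, 152, 144, 57, 65, 70, 64, 97, 128, 78, 81, 145, 156, 155, 159, 155, 154, 154, 156, 155, 152, 158, 151, 146, 138, 131, 118, 116, 121, 133, 139, 150, 149] S [24, 27, 29, 24, 24, 27, 26, 23, 26, 23, 28, 23, 27, 24, 22, 30, 25, 28, 27, 22, 23, 30, 31, 4, 25, 20, 13, 14, 7, 31]
tl+y [445.5 272.5]
tl-y [464.9 269.6]
jar+y [464.9 270.9]
jar-y [484.  268.2]
tr+y [489.9 265.7]
tr-y [509.2 262.9]
jar+x [471.3 255.5]
jar-x [477.6 283.9]
```

The profiles put the jar's -y lid edge within about 1.5 mm of the expected place and show the tall jars unmoved. The arm is clear, so I'm handing in.

```bash
python3 -c "
from station import r
print(r.finish_job())"
```

```text
the job is handed in; nothing more can be done
None
```

I handed the job in at about 24 s: the bar is on the bench behind the crate, and the jar, regrasped by its other sides, stands in the tray gap with 5–8 mm clear on each side by my estimate; nothing else shifted that I could see, and no verdict came back.

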